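Set up the white reference and close the dark box

ROBOT

A 6-joint arm with a two-finger parallel gripper is mounted at the origin on the work surface. World frame = base frame: x ahead of the robot, y to its left, z up, the work surface at z = 0. Lengths are in m, angles in rad, forces in N, time in s.
With the tool pointing down it reaches from about 0.35 to 0.975 m from the base axis. Payload 4.9 kg.
Tool frame: the origin (TCP) lies at the very end of the fingers, on their centre line; the grasp point (between the pads) lies 19 mm behind it; z points along the fingers, y is the line along which they close (so a half turn about z gives the same grasp; the last joint's range is limited). The gripper opens to 85 mm and grips with 20 to 120 N. Pads are 22 mm wide; open, the fingers measure 114 mm over their backs; the gripper's body (76 mm by 85 mm) begins 54 mm behind the grasp point. The pads swing forward as they close: fully open they stand 13 mm farther back than shut.
Start: joints at [1.126, 0.053, 1.613, -0, 1.476, -0.119], TCP at [0.2, 0.592, 0.231] pointing down, gripper open.
Joint ranges: [-3.01, 3.01], [-1.01, 2.22], [0.06, 2.58], [-1.02, 4.17], [0.09, 2.62], [-3.14, 3.14]. Speed limits (rad/s): [2.57, 2.57, 3.14, 3.14, 3.14, 3.14].

INTERFACE

Orientations are given as a rotation vector (axis times angle).
In Python, from station import ctrl gives the robot as it stands.
- The arm moves only by the tool jog_arm, never from a script. Its argument "plan" is a list of rows, each a list of 7 numbers: the shift along the tool's x, y, z in units of 0.02 m (1.0 is 0.02 m), then the turn, a rotation vector about the tool's x, y, z in units of 45 degrees (1.0 is 45 degrees), then the opening, from -1 (shut) to 1 (fully open). A call has 1 to 8 rows; each row shifts and turns the commanded pose from where the row before left it, along the tool's axes as they then stand; what a row does not reach is not made up. A row lasts 1/10 s, in which the tool goes at most 50 mm and 8.59 degrees, less where a joint would pass 70% of its speed; a pose out of reach is approached as far as the arm can. A call with a number of a shift or a turn outside -1 to 1 is refused whole. A call with a gripper value outside its range is refused whole. The fingers move at their own pace and stop on an object; "grip_force" is the grip in N (left out, the last holds). Time passes only in rows, so rows that do not move let the fingers close. It gives the time, the measured TCP pose, the force, the opening and the grip force at its end, in the units of the state.
- ctrl.get_obs(): the state, without advancing time (a new reading comes with each control period).
- ctrl.get_image(name): name is "scene" or "top" or "wrist"; returns (picture, depth): 400x640x3 uint8, red, green, blue; 400x640 float32, m along the optical axis (not along the pixel's ray), 0 where there is no reading.
- ctrl.camera_info(name): a dict with "camera_matrix" (3x3 intrinsics, pixels), "k1" (the pictures are not rectified: a ray, as slopes to the right and down, at radius r is drawn at 1 + k1 r^2 times it, then the intrinsics apply), "rvec" (rotation vector, rad) and "tvec" (3), from world to camera coordinates, as OpenCV has them; the wrist camera has in their place "T_tool_cam" (4x4, takes a point from camera to tool coordinates, whose origin is the TCP and whose axes are the flange's). Camera axes: x right, y down, z forward; pixel columns grow to the right and rows downward; lengths in m; the calibration is good to about 2 mm. A picture is of the moment at which its call begins: read the wrist's pose just before it. camera_info takes no time and is no camera call.
- ctrl.finish_job(): hands the job in; it is judged then, once.
The state is a dict: "t": time; "q": joint angles; "dq": joint speeds; "effort": joint torques, N m; "tool_pos": TCP position; "tool_rot": TCP orientation; "contact_force": force on the tool from outside, world axes, zero at the start; "wrist_torque": the same for the moment, N m; "opening": finger opening in m; "grip_force": force on a finger pad.
Only numpy, scipy, OpenCV 4.12 (cv2) and the standard library are available. Lean on these libraries where they do the work, as an engineer would, in place of code of your own. Each camera call takes 0.05 s, during which the arm holds its last target. There are 200 camera calls.

TASK

Get the dark box ready for a white-reference reading: pick up the white tile standing on its post, touching only its black holder or post and never the white tile itself, stand it upright in the middle of the raised plate inside the open box with the white face square to the light head, and let go of it slowly. When you have seen it stand still by itself for a second, lower the box's hinged lid gently, without letting it slam, until it is fully closed. Do not drop or tip the tile, and leave the lens, the bottle and the screwdriver where they are.

Things in the scene. Friction and masses are not known exactly. Their poses are not given: they have to be found in the camera images.
- darkbox: Open black light-tight box, fixed to the table: 300 mm long (its x), 210 mm wide (its y), 140 mm high, walls and floor 5 mm thick. Origin at the centre of its underside on the table, z up. Inside, towards -x, lies the raised plate; towards +x stands the light head. The lid is hinged along the -y wall. At -y the open lid stands up, at +y the box is clear.
- plate (a point): Centre of the top of the raised plate in the box: bare aluminium, 80 x 80 mm, 10 mm thick, screwed to the box floor, its top 15 mm above the table. Axes as the box. It lies 55 mm from the box centre towards -x of the box.
- light_head (a point): Centre of the lens at the front of the light head: a horizontal aluminium barrel 34 mm in diameter and 75 mm long in a black clamp (44 mm wide, up to 114 mm above the table) on a post, fixed in the box 100 mm from the plate's centre. This point is 99 mm above the table (84 mm above the plate's top); the head shines along -x of the box, over the middle of the plate. Axes as the box.
- standard: The white reference standard: loose, 290 g give or take a quarter, 110 mm tall, top-heavy. A round steel foot 34 mm in diameter and 8 mm thick, a steel post 13 mm in diameter up to 58 mm, and on top a square black holder 52 mm wide (its y), 26 mm deep (its x) and 52 mm tall, which carries the white tile in its +x side. It starts upright on the table. Origin at the centre of the foot's underside, z up the post.
- std_holder (a point): Centre of the black holder of the standard, 84 mm above the foot's underside: the place to grip it, across its 52 mm width (along its y), both sides flat. Axes as the standard: +x is where the white face looks.
- std_face: The white ceramic tile, 42 mm wide, 47 mm tall and 8 mm thick, set 2 mm deep in the +x side of the black holder and part of it; the holder is open above it, so its top edge shows from above as a white strip near the side where it faces. Origin at the tile's centre, 7 mm in front of the holder's centre and 2.5 mm above it. Must not be touched.
- lid (a joint): Lid hinge, rad: 0 fully closed, grows as it opens; starts between 1.45 and 1.65 (about upright). The hinge is stiff: the lid stays wherever it is left, and moving it takes 1 to 5 N at the handle. The lid is a black sheet, 308 x 216 mm, 0.45 kg, with a lip 14 mm deep round its three free sides; closed, its top is 146 mm above the table.
- lid_hinge (a point): Middle of the hinge line, at the top of the box's -y wall, 140 mm above the table; does not move with the lid. The hinge line runs along the box's x. Axes as the box: the closed lid lies from here towards +y.
- lid_handle (a point): Middle of the bar of the lid's bow handle: round aluminium bar 10 mm in diameter, 100 mm clear between its legs, parallel to the hinge, its axis 45 mm off the lid's outer face (40 mm of finger room). In the lid it lies 192 mm from the hinge line along the lid and 51 mm to the outside, so it is 23 mm from the lid's free edge. Axes move with the lid.
- lens: Bystander: a round lens in a black ring 58 mm in diameter on a post and foot, 116 mm tall, standing on the table. It may have changed places with the standard. Leave it.
- bottle: Bystander: white plastic bottle, 42 mm in diameter, 85 mm tall. Leave it.
- driver: Bystander: screwdriver with black handle, 190 mm long, lying on the table near the robot. Leave it.
Not all that is in view belongs to the job. Leave any blue or pink look-alike of the standard alone.

How it is judged:
By the outcome, as a careful person would: the job done as asked, in the order asked, and still so for the second after the job is handed in, with the robot touching nothing.
It also fails if it takes over 72 s, if anything falls off the work surface, if the arm or the gripper's body presses on something with over 40 N, if the wrist force passes 120 N, or if a joint passes its speed limit or range.

## Working session

There is one attempt and no reset: what is moved stays moved. The work goes in short steps, Python scripts to look and compute and a tool call to move; the robot and the scene stay as the last step left them, time stands still between calls to the robot, and variables do not carry over. Pictures are saved under pics/ and viewed, at most 10 in all, crops included, and the job is handed in when it is done.

Besides the shell and the picture viewer there is one more tool, called after "Request:" in YAML: its name, and indented under it one key for each argument. jog_arm: Moves the arm, as the interface text tells. Shifts and turns lie within -1 to 1; 1 stands for 0.02 m of shift or 45 degrees of turn. Its arguments: {"type":"object","properties":{"plan":{"type":"array"},"grip_force":{"type":"number"}},"required":["plan"]}

```bash
mkdir -p pics; ls; cat > h.py <<'E'
import numpy as np, cv2
from station import ctrl
from scipy.spatial.transform import Rotation as R
def cam(name,obs=None):
    i=ctrl.camera_info(name);K=np.array(i['camera_matrix'],float);k1=i['k1']
    if 'T_tool_cam' in i:
        o=obs;T=np.eye(4);T[:3,:3]=R.from_rotvec(o['tool_rot']).as_matrix();T[:3,3]=o['tool_pos']
        T=T@np.array(i['T_tool_cam'])
    else:
        W=np.eye(4);W[:3,:3]=R.from_rotvec(np.ravel(i['rvec'])).as_matrix();W[:3,3]=np.ravel(i['tvec']);T=np.linalg.inv(W)
    return K,k1,T
def ray(name,uv,obs=None):
    K,k1,T=cam(name,obs);uv=np.atleast_2d(np.array(uv,float))
    s=cv2.undistortPoints(uv[:,None],K,np.array([k1,0,0,0.]))[:,0]
    return T[:3,3],np.c_[s,np.ones(len(s))]@T[:3,:3].T
def onz(name,uv,z,obs=None):
    c,d=ray(name,uv,obs);z=np.asarray(z);return c+d*((z-c[2])/d[:,2])[:,None]
def cloud(name,dep,obs=None):
    v,u=np.mgrid[:400,:640];c,d=ray(name,np.c_[u.ravel(),v.ravel()],obs)
    return (c+d*dep.ravel()[:,None]).reshape(400,640,3)
def proj(name,P,obs=None):
    K,k1,T=cam(name,obs);W=np.linalg.inv(T)
    return cv2.projectPoints(np.atleast_2d(np.array(P,float)),cv2.Rodrigues(W[:3,:3])[0],W[:3,3],K,np.array([k1,0,0,0.]))[0][:,0]
def save(p,n): cv2.imwrite('pics/'+n,cv2.cvtColor(p,cv2.COLOR_RGB2BGR))
E
python3 - <<'E'
from h import *
o=ctrl.get_obs();print(o)
for n in('top','scene'):
    p,d=ctrl.get_image(n);np.savez(n+'0.npz',p=p,d=d);save(p,n+'0.png');print(n,cam(n)[2].round(3).tolist(),cam(n)[0].tolist())
E
```

```text
pics
{'t': 0.0, 'q': array([ 1.12602469e+00,  5.33448077e-02,  1.61431525e+00,  5.21922902e-06,
        1.47596367e+00, -1.19027359e-01]), 'dq': array([-1.77542154e-03,  1.98143591e-05, -8.95109208e-04, -3.18711057e-03,
        1.87417695e-04,  2.13229868e-04]), 'effort': array([ 1.59329982e-03, -3.93688023e+01, -3.70173275e+01, -7.84853705e-05,
        7.08619933e-03,  4.57241125e-07]), 'tool_pos': array([0.19975372, 0.59156279, 0.23005778]), 'tool_rot': array([-5.09326772e-01, -3.09945160e+00,  3.06164706e-03]), 'contact_force': array([-0.73086141, -0.20286682,  0.710899  ]), 'wrist_torque': array([ 0.03454743, -0.0141406 , -0.01475786]), 'grip_force': 0.0, 'opening': 0.08551407654290505}
top [[0.022, -0.996, 0.092, 0.45], [-1.0, -0.023, -0.003, 0.131], [0.005, -0.091, -0.996, 1.243], [0.0, 0.0, 0.0, 1.0]] [[406.14713454906405, 0.0, 320.54569706472256], [0.0, 406.14713454906405, 203.3959061657598], [0.0, 0.0, 1.0]]
scene [[-0.736, 0.402, -0.545, 1.221], [0.677, 0.444, -0.587, 0.828], [0.006, -0.801, -0.599, 0.87], [0.0, 0.0, 0.0, 1.0]] [[422.69668089474715, 0.0, 319.4943267153167], [0.0, 422.69668089474715, 202.5406798464707], [0.0, 0.0, 1.0]]
```

View pics/top0.png

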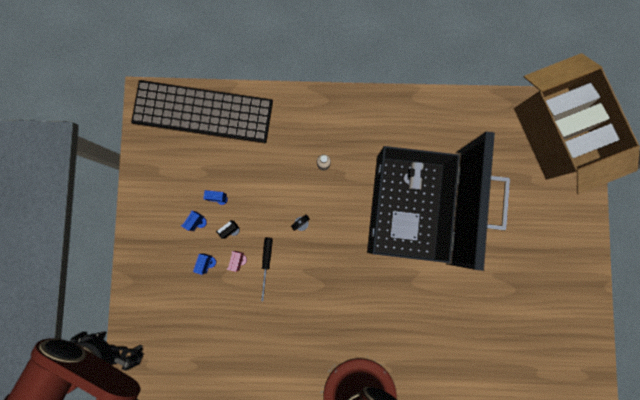

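View pics/scene0.png

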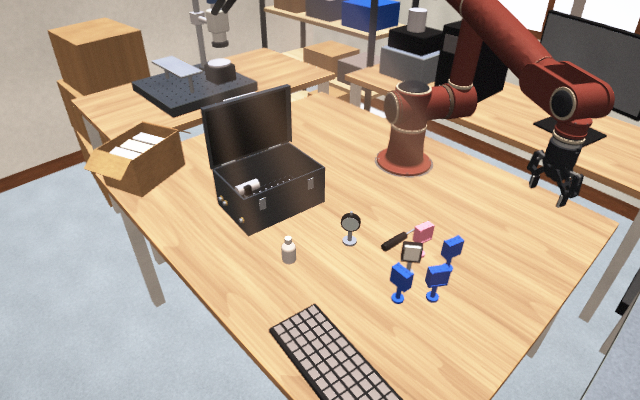

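```bash
python3 - <<'E'
from h import *
t=np.load('top0.npz');s=np.load('scene0.npz')
a=cv2.resize(t['p'][190:275,180:280],None,fx=4,fy=4,interpolation=cv2.INTER_CUBIC)
b=cv2.resize(s['p'][205:305,340:440],None,fx=4,fy=4,interpolation=cv2.INTER_CUBIC)
c=cv2.resize(t['p'][130:280,360:520],None,fx=4,fy=4,interpolation=cv2.INTER_CUBIC)
im=np.zeros((400,800,3),np.uint8);im[:340,:400]=a;im[:,400:]=b
save(im,'c1.png');save(c,'c2.png')
C=cloud('top',t['d']);h=C[...,2]
m=np.zeros((400,640),bool);m[205:250,205:250]=1
P=C[m&(h>.095)&(h<.13)];print(len(P),P.mean(0),h[222:240,215:242].round(3).max())
n,l,st,ce=cv2.connectedComponentsWithStats(((h>.06)&(h<.2)).astype(np.uint8)[180:280,170:320])
for i in range(1,n):
    if st[i,4]>15:
        q=C[180:280,170:320][l==i];q=q[q[:,2]>q[:,2].max()-.015]
        print(ce[i]+[170,180],q.mean(0).round(4),q.max(0)[2].round(3),cv2.minAreaRect((q[:,:2]*1000).astype(np.float32)))
E
```

```text
186 [0.4759496  0.3884537  0.10895535] 1.243
[214.88053097 196.        ] [0.5704 0.4288 0.11  ] 0.118 ((569.9846801757812, 429.7821044921875), (53.01881408691406, 25.920719146728516), 84.70556640625)
[192.5210728  220.81226054] [0.4983 0.488  0.1095] 0.116 ((498.3898010253906, 488.80279541015625), (26.401206970214844, 51.93977355957031), 57.199317932128906)
[299.8        222.14482759] [0.5015 0.1846 0.1059] 0.117 ((501.5556335449219, 184.917724609375), (17.927181243896484, 31.765661239624023), 45.765472412109375)
[227.45106383 229.35744681] [0.4762 0.3887 0.1093] 0.116 ((476.7460021972656, 389.46368408203125), (26.23949432373047, 52.05467224121094), 40.02122116088867)
[235.44206009 260.90987124] [0.3884 0.3626 0.1091] 0.115 ((388.41033935546875, 362.8048400878906), (26.085004806518555, 52.123714447021484), 75.94216918945312)
[202.40892193 263.49070632] [0.3798 0.455  0.1093] 0.115 ((379.79754638671875, 455.33465576171875), (26.65553092956543, 51.96370315551758), 75.86045837402344)
```

View pics/c1.png

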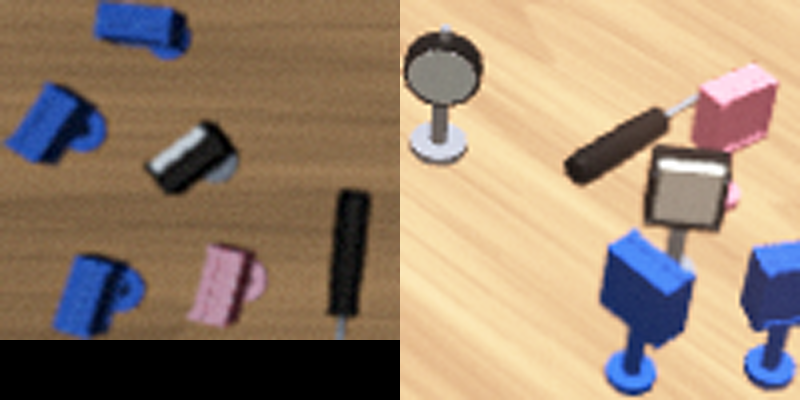

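View pics/c2.png

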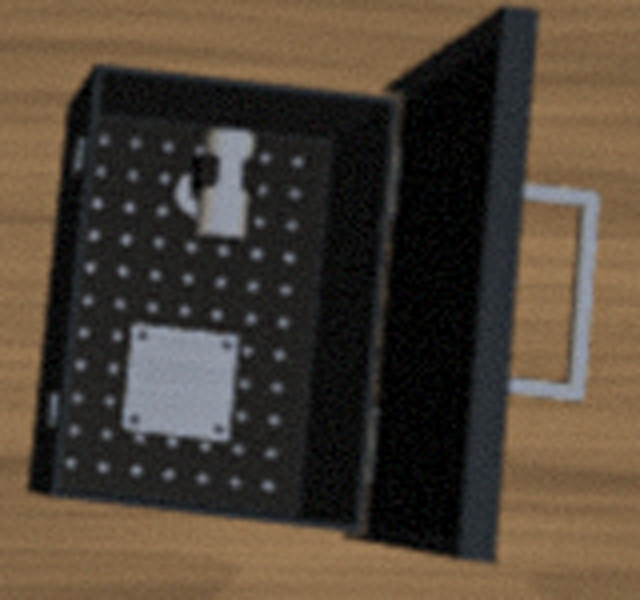

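The target is the item at top (228,229) / scene (412,252). It has a black holder, a white tile strip towards the upper left, and a steel post and foot. The others don't fit: the lens is round at top (300,222), the look-alikes are blue at (215,196), (193,221), (203,264), and the pink one is at (235,261). The crop confirms it. In c2 the plate corners are about (132,325), (238,335), (230,440) and (122,428), and the box's +x points up in the image. Next I'll fit the box and lid.

```bash
python3 - <<'E'
from h import *
t=np.load('top0.npz');C=cloud('top',t['d']);h=C[...,2]
c=lambda L:np.array(L)/4.+[360,130]-.4
pl=onz('top',c([(132,325),(238,335),(230,440),(122,428)]),.015)
print('plate',pl[:,:2].round(4).tolist(),pl.mean(0),'yaw',np.degrees(np.arctan2(*(pl[0]+pl[1]-pl[2]-pl[3])[[1,0]])))
print(np.degrees(np.arctan2(*(pl[0]+pl[3]-pl[1]-pl[2])[[1,0]]))-90)
rm=onz('top',c([(98,67),(400,97),(355,525),(38,490)]),.14);print('rim',rm.round(4).tolist())
# plate depth
u=np.s_[216:236,395:416];print('plate z',np.median(h[u]))
m=np.zeros((400,640),bool);m[140:270,365:515]=1
Q=C[m&(h>.132)&(h<.146)];print(len(Q));r=cv2.minAreaRect((Q[:,:2]*1000).astype(np.float32));print('rimrect',r)
S=np.load('scene0.npz');D=cloud('scene',S['d'])
for n,X in(('top',C),('scene',D)):
    Q=X.reshape(-1,3);Q=Q[(Q[:,2]>.16)&(Q[:,2]<.34)&(abs(Q[:,0]-.53)<.13)&(Q[:,1]<-.15)&(Q[:,1]>-.36)]
    print(n,len(Q));
    if len(Q)>50:
        for _ in range(4):
            A=np.c_[Q[:,0],Q[:,2],np.ones(len(Q))];k=np.linalg.lstsq(A,Q[:,1],rcond=None)[0];e=Q[:,1]-A@k;Q=Q[abs(e)<max(.004,1.5*e.std())]
        print('y=%.4fx+%.4fz+%.4f'%tuple(k),len(Q),e.std())
# handle bar px
b=c([(590,200),(578,395)]);print('bar@z',onz('top',b,.33).round(4).tolist(),[h[int(v)-1:int(v)+2,int(x)-1:int(x)+2].max().round(3) for x,v in b])
H=C[m&(h>.25)];H=H[H[:,1]<-.29];print(len(H),H.min(0),H.max(0))
print(ctrl.camera_info('wrist')['T_tool_cam'])
E
```

```text
plate [[0.545, -0.0914], [0.5393, -0.1716], [0.4599, -0.1655], [0.467, -0.0843]] [ 0.50283003 -0.12820261  0.015     ] yaw -4.770938148551286
-4.552070435025584
rim [[0.7135, -0.044, 0.14], [0.697, -0.2519, 0.14], [0.404, -0.2191, 0.14], [0.4223, -0.006, 0.14]]
plate z 0.01492364965468096
920
rimrect ((557.6890258789062, -134.76156616210938), (214.43621826171875, 301.0400695800781), 84.70781707763672)
top 2715
y=-0.0932x+0.0051z+-0.1864 2347 0.0010466329925099245
scene 3544
y=-0.0876x+0.0235z+-0.1956 3136 0.0019332713989736938
bar@z [[0.5975, -0.2923, 0.33], [0.4871, -0.2835, 0.33]] [np.float64(0.34), np.float64(0.339)]
25 [ 0.55722438 -0.29450321  0.33270743] [ 0.60050207 -0.29004197  0.33891599]
[[ 2.18752548e-04 -9.48081632e-01 -3.18026997e-01  8.22987890e-02]
 [ 9.99999879e-01  6.70538420e-05  4.87946013e-04  1.16685008e-03]
 [-4.41287721e-04 -3.18027065e-01  9.48081532e-01 -1.42306485e-01]
 [ 0.00000000e+00  0.00000000e+00  0.00000000e+00  1.00000000e+00]]
```

```bash
cat >> h.py <<'E'
def plan(pos,yaw,n,o=None):
    """rows (2 decimals) from the measured pose to TCP pos, tool straight down, tool y at yaw deg"""
    o=o or ctrl.get_obs();p=np.array(o['tool_pos']);Rm=R.from_rotvec(o['tool_rot'])
    y=np.r_[np.cos(np.radians(yaw)),np.sin(np.radians(yaw)),0];z=np.r_[0,0,-1.];G=R.from_matrix(np.c_[np.cross(y,z),y,z])
    dr=(Rm.inv()*G).as_rotvec();st=(np.array(pos)-p)/n;out=[]
    for i in range(n):
        Rc=Rm*R.from_rotvec(dr*i/n)
        out.append([float(v) for v in np.r_[Rc.inv().apply(st)/.02,dr/n/(np.pi/4)].round(2)+0.])
    print('t',round(o['t'],2),'yaw',np.degrees(np.arctan2(*Rm.apply([0,1,0])[[1,0]])).round(2),'pos',p.round(4),'z',Rm.apply([0,0,1]).round(4),'F',np.round(o['contact_force'],1))
    for r in out:print(r)
E
python3 - <<'E'
from h import *
plan((.4767,.3895,.23),130,18)
E
```

```text
t 0.1 yaw 71.33 pos [0.1998 0.5916 0.2302] z [-8.0e-04 -1.7e-03 -1.0e+00] F [ 0.8 -0.3 -0.4]
[-0.91, -0.29, 0.0, 0.0, 0.0, -0.07]
[-0.89, -0.34, 0.0, 0.0, 0.0, -0.07]
[-0.87, -0.39, 0.0, 0.0, 0.0, -0.07]
[-0.85, -0.44, 0.0, 0.0, 0.0, -0.07]
[-0.82, -0.48, 0.0, 0.0, 0.0, -0.07]
[-0.79, -0.53, 0.0, 0.0, 0.0, -0.07]
[-0.76, -0.57, 0.0, 0.0, 0.0, -0.07]
[-0.73, -0.62, 0.0, 0.0, 0.0, -0.07]
[-0.69, -0.66, 0.0, 0.0, 0.0, -0.07]
[-0.65, -0.69, 0.0, 0.0, 0.0, -0.07]
[-0.61, -0.73, 0.0, 0.0, 0.0, -0.07]
[-0.57, -0.76, 0.0, 0.0, 0.0, -0.07]
[-0.52, -0.79, 0.0, 0.0, 0.0, -0.07]
[-0.48, -0.82, 0.0, 0.0, 0.0, -0.07]
[-0.43, -0.85, 0.0, 0.0, 0.0, -0.07]
[-0.38, -0.87, 0.0, 0.0, 0.0, -0.07]
[-0.33, -0.89, 0.0, 0.0, 0.0, -0.07]
[-0.28, -0.91, 0.0, 0.0, 0.0, -0.07]
```

Request:
jog_arm:
  plan:
    - [-0.91,-0.29,0,0,0,-0.07,1]
    - [-0.89,-0.34,0,0,0,-0.07,1]
    - [-0.87,-0.39,0,0,0,-0.07,1]
    - [-0.85,-0.44,0,0,0,-0.07,1]
    - [-0.82,-0.48,0,0,0,-0.07,1]
    - [-0.79,-0.53,0,0,0,-0.07,1]
    - [-0.76,-0.57,0,0,0,-0.07,1]
    - [-0.73,-0.62,0,0,0,-0.07,1]

```text
t: 0.9
tool_pos: [0.3229, 0.5004, 0.2306]
tool_rot: [0.183, -3.136, 0.001]
contact_force: [-0.3, 0.5, 0.3]
opening: 0.0857
grip_force: 0.0
```

Request:
jog_arm:
  plan:
    - [-0.69,-0.66,0,0,0,-0.07,1]
    - [-0.65,-0.69,0,0,0,-0.07,1]
    - [-0.61,-0.73,0,0,0,-0.07,1]
    - [-0.57,-0.76,0,0,0,-0.07,1]
    - [-0.52,-0.79,0,0,0,-0.07,1]
    - [-0.48,-0.82,0,0,0,-0.07,1]
    - [-0.43,-0.85,0,0,0,-0.07,1]
    - [-0.38,-0.87,0,0,0,-0.07,1]

```text
t: 1.7
tool_pos: [0.4436, 0.4081, 0.2306]
tool_rot: [0.862, -3.02, 0.001]
contact_force: [0.4, -0.1, -0.2]
opening: 0.0853
grip_force: 0.0
```

Request:
jog_arm:
  plan:
    - [-0.33,-0.89,0,0,0,-0.07,1]
    - [-0.28,-0.91,0,0,0,-0.07,1]
    - [0,0,0,0,0,0,1]
    - [0,0,0,0,0,0,1]

```text
t: 2.1
tool_pos: [0.473, 0.3854, 0.2307]
tool_rot: [1.021, -2.97, -0.0]
contact_force: [0.1, 0.4, 0.2]
opening: 0.0856
grip_force: 0.0
```

```bash
python3 - <<'E'
from h import *
o=ctrl.get_obs();p,d=ctrl.get_image('wrist');np.savez('w1.npz',p=p,d=d,pos=o['tool_pos'],rot=o['tool_rot']);save(p,'w1.png')
C=cloud('wrist',d,o);h=C[...,2]
n,l,st,ce=cv2.connectedComponentsWithStats(((h>.1)&(h<.125)&(d>0)).astype(np.uint8))
for i in range(1,n):
    if st[i,4]>300:
        q=C[l==i];print(ce[i].round(),st[i],q.mean(0).round(4),cv2.minAreaRect((q[:,:2]*1000).astype(np.float32)))
plan((.4767,.3895,.15),130,5,o)
E
```

```text
[103.  74.] [ 84  62  42  26 903] [0.498  0.1892 0.1053] ((499.5446472167969, 186.84829711914062), (18.56076431274414, 34.47706604003906), 38.53273391723633)
[365.  97.] [ 330   64   73   69 2197] [0.3862 0.3642 0.1096] ((386.530517578125, 364.8636779785156), (26.310667037963867, 52.30086898803711), 77.10011291503906)
[456. 160.] [ 419  129   72   62 2041] [0.3776 0.4559 0.1091] ((377.77313232421875, 456.8987121582031), (27.49429702758789, 52.140689849853516), 74.85352325439453)
[322. 201.] [ 291  185   62   34 1830] [0.4735 0.3899 0.1092] ((475.10552978515625, 391.0515441894531), (26.766056060791016, 51.95616149902344), 39.55510330200195)
[389. 280.] [ 361  259   55   43 1355] [0.4964 0.4873 0.1087] ((496.2270812988281, 490.55743408203125), (26.204483032226562, 52.586551666259766), 60.727500915527344)
[294. 298.] [ 266  272   58   51 1444] [0.5668 0.4295 0.1086] ((568.2855224609375, 430.4126892089844), (52.84306335449219, 26.738759994506836), 86.33753204345703)
t 2.1 yaw 127.94 pos [0.473  0.3854 0.2307] z [-1.2e-03 -2.0e-04 -1.0e+00] F [0.1 0.4 0.2]
[-0.06, 0.01, 0.81, 0.0, 0.0, -0.01]
[-0.06, 0.01, 0.81, 0.0, 0.0, -0.01]
[-0.05, 0.01, 0.81, 0.0, 0.0, -0.01]
[-0.05, 0.01, 0.81, 0.0, 0.0, -0.01]
[-0.05, 0.01, 0.81, 0.0, 0.0, -0.01]
```

View pics/w1.png

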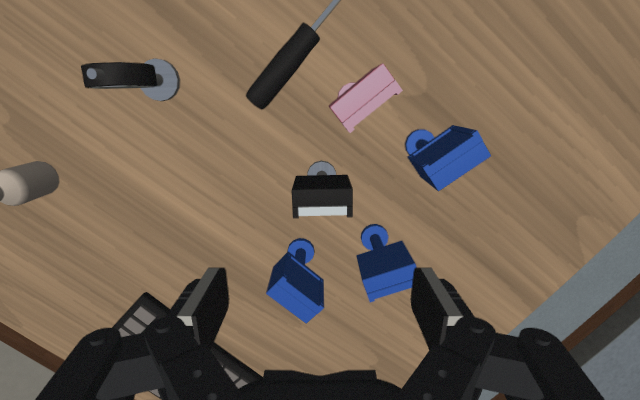

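The standard sits at wrist (322,197), with the white strip on the side away from the camera and the grip sides clear. Descending.

```bash
python3 - <<'E'
from h import *
plan((.4758,.3902,.064),129.8,10)
E
```

```text
t 2.15 yaw 128.0 pos [0.4728 0.3856 0.2309] z [-1.e-03 -1.e-04 -1.e+00] F [-0.4  0.6 -1.2]
[-0.03, 0.01, 0.83, 0.0, 0.0, 0.0]
[-0.03, 0.01, 0.83, 0.0, 0.0, 0.0]
[-0.03, 0.01, 0.83, 0.0, 0.0, 0.0]
[-0.03, 0.01, 0.83, 0.0, 0.0, 0.0]
[-0.03, 0.01, 0.83, 0.0, 0.0, 0.0]
[-0.03, 0.01, 0.83, 0.0, 0.0, 0.0]
[-0.03, 0.01, 0.83, 0.0, 0.0, 0.0]
[-0.03, 0.01, 0.83, 0.0, 0.0, 0.0]
[-0.03, 0.01, 0.83, 0.0, 0.0, 0.0]
[-0.03, 0.01, 0.83, 0.0, 0.0, 0.0]
```

Request:
jog_arm:
  plan:
    - [-0.27,0.06,0.5,0,0,-0.04,1]
    - [0,0,0.9,0,0,0,1]
    - [0,0,0.9,0,0,0,1]
    - [0,0,0.9,0,0,0,1]
    - [0,0,0.9,0,0,0,1]
    - [0,0,0.9,0,0,0,1]
    - [0,0,0.9,0,0,0,1]
    - [0,0,0.9,0,0,0,1]

```text
t: 2.95
tool_pos: [0.4754, 0.3896, 0.0924]
tool_rot: [1.07, -2.951, 0.001]
contact_force: [0.5, 0.1, -0.3]
opening: 0.0852
grip_force: 0.0
```

Request:
jog_arm:
  plan:
    - [0,0,0.9,0,0,0,1]
    - [0,0,0.65,0,0,0,1]
    - [0,0,0,0,0,0,1]
    - [0,0,0,0,0,0,1]

```text
t: 3.35
tool_pos: [0.4764, 0.3898, 0.0638]
tool_rot: [1.07, -2.953, 0.0]
contact_force: [0.3, 0.2, 0.3]
opening: 0.0851
grip_force: 0.0
```

```bash
python3 - <<'E'
from h import *
o=ctrl.get_obs();p,d=ctrl.get_image('wrist');save(p,'w2.png')
C=cloud('wrist',d,o);h=C[...,2]
m=(h>.1)&(h<.12)&(d>0)&(np.hypot(C[...,0]-.4758,C[...,1]-.39)<.04);q=C[m]
print(len(q),cv2.minAreaRect((q[:,:2]*1000).astype(np.float32)),q.mean(0))
plan((.4758,.3902,.064),129.8,1,o)
E
```

```text
9788 ((474.97491455078125, 390.801513671875), (27.973026275634766, 52.23377227783203), 39.54612350463867) [0.4723327  0.38855529 0.10871612]
t 3.35 yaw 129.85 pos [0.4764 0.3898 0.0638] z [-7.e-04 -4.e-04 -1.e+00] F [0.3 0.2 0.3]
[0.01, 0.04, -0.01, 0.0, 0.0, 0.0]
```

View pics/w2.png

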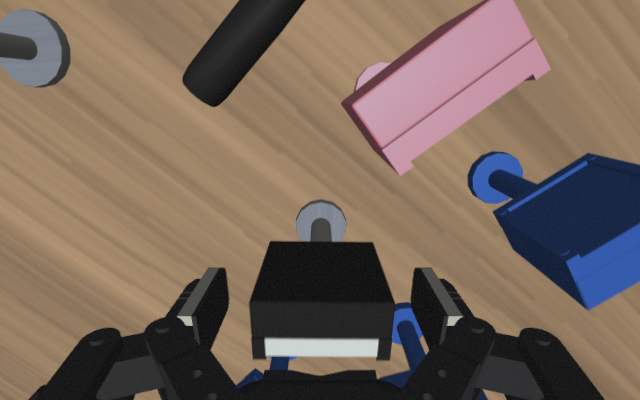

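The fingers straddle the holder evenly: it spans about 250–392 and the pads sit at 226 and 412. Gripping now.

Request:
jog_arm:
  plan:
    - [0,0.03,0,0,0,0,0.4]
    - [0,0,0,0,0,0,0.3]
    - [0,0,0,0,0,0,-1]
    - [0,0,0,0,0,0,-1]
    - [0,0,0,0,0,0,-1]
    - [0,0,0,0,0,0,-1]
    - [0,0,0,0,0,0,-1]
  grip_force: 40

```text
t: 4.1
tool_pos: [0.4771, 0.3908, 0.0655]
tool_rot: [-1.07, 2.952, 0.001]
contact_force: [-0.0, 1.0, 5.0]
opening: 0.0517
grip_force: 42.9
```

Request:
jog_arm:
  plan:
    - [0,0,-0.2,0,0,0,-1]
    - [0,0,-0.5,0,0,0,-1]
    - [0,0,-0.5,0,0,0,-1]
    - [0,0,-0.5,0,0,0,-1]
    - [0,0,-0.5,0,0,0,-1]
    - [0,0,-0.3,0,0,0,-1]
    - [0,0,0,0,0,0,-1]

```text
t: 4.8
tool_pos: [0.4772, 0.3907, 0.1161]
tool_rot: [-1.069, 2.951, 0.001]
contact_force: [0.1, -0.1, -3.2]
opening: 0.0521
grip_force: 42.3
```

```bash
python3 - <<'E'
from h import *
o=ctrl.get_obs();p,d=ctrl.get_image('wrist');save(p,'w3.png')
C=cloud('wrist',d,o);Rm=R.from_rotvec(o['tool_rot']);L=Rm.inv().apply(C.reshape(-1,3)-o['tool_pos']).reshape(400,640,3)
# holder top and back face in tool frame
m=(d>0)&(abs(L[...,0])<.03)&(abs(L[...,1])<.024)&(L[...,2]>-.06)&(L[...,2]<.05);q=L[m]
z=q[:,2];print(len(q),np.percentile(z,[1,5,50]))
top=q[(z<np.percentile(z,5)+.004)];print('top',top.mean(0),top.min(0),top.max(0));A=np.c_[top[:,:2],np.ones(len(top))];print('tilt slopes',np.linalg.lstsq(A,top[:,2],rcond=None)[0])
b=q[(z>top[:,2].mean()+.008)&(z<top[:,2].mean()+.045)];A=np.c_[b[:,1:],np.ones(len(b))];print('back',len(b),b.mean(0),np.linalg.lstsq(A,b[:,0],rcond=None)[0])
print(o['opening'],o['grip_force'])
plan((.4758,.3902,.25),129.8,1,o)
E
```

```text
14142 [-0.04531389 -0.04486017 -0.04317759]
top [ 0.00357468 -0.00013394 -0.04409721] [-0.01248105 -0.02399712 -0.05989222] [ 0.01530142  0.02398753 -0.04086397]
tilt slopes [ 0.01428482  0.00485342 -0.04414762]
back 4685 [ 1.39983063e-02  4.19721094e-05 -1.98681441e-02] [-0.00782696  0.00232066  0.01404474]
0.05205338705006273 42.3411663249135
t 4.8 yaw 129.83 pos [0.4772 0.3907 0.1161] z [ 0.0023  0.0015 -1.    ] F [ 0.1 -0.1 -3.2]
[0.05, 0.02, -6.7, 0.0, 0.0, 0.0]
```

View pics/w3.png

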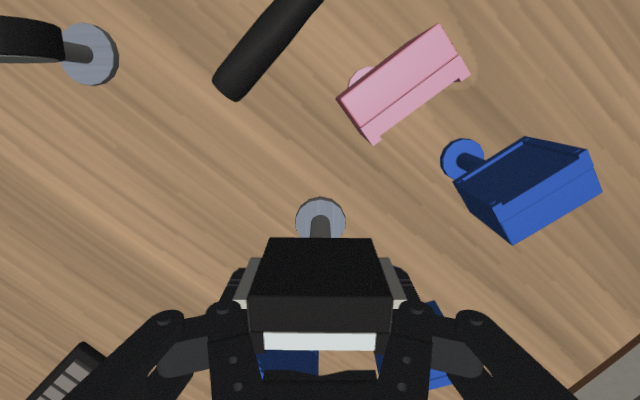

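Request:
jog_arm:
  plan:
    - [0,0,-0.5,0,0,0,-1]
    - [0,0,-1,0,0,0,-1]
    - [0,0,-1,0,0,0,-1]
    - [0,0,-1,0,0,0,-1]
    - [0,0,-1,0,0,0,-1]
    - [0,0,-1,0,0,0,-1]
    - [0,0,-1,0,0,0,-1]
    - [0,0,-0.5,0,0,0,-1]

```text
t: 5.65
tool_pos: [0.477, 0.3906, 0.2568]
tool_rot: [-1.069, 2.951, 0.001]
contact_force: [0.0, 0.5, -3.3]
opening: 0.0515
grip_force: 42.6
```

```bash
python3 - <<'E'
from h import *
plan((.5039,-.129,.256),85,32)
E
```

```text
t 5.65 yaw 129.83 pos [0.477  0.3906 0.2568] z [ 0.0024  0.0015 -1.    ] F [ 0.   0.5 -3.3]
[0.49, -0.65, 0.0, 0.0, 0.0, 0.03]
[0.47, -0.66, 0.0, 0.0, 0.0, 0.03]
[0.46, -0.67, 0.0, 0.0, 0.0, 0.03]
[0.44, -0.68, 0.0, 0.0, 0.0, 0.03]
[0.42, -0.69, 0.0, 0.0, 0.0, 0.03]
[0.4, -0.7, 0.0, 0.0, 0.0, 0.03]
[0.39, -0.71, 0.0, 0.0, 0.0, 0.03]
[0.37, -0.72, 0.0, 0.0, 0.0, 0.03]
[0.35, -0.73, 0.0, 0.0, 0.0, 0.03]
[0.33, -0.74, 0.0, 0.0, 0.0, 0.03]
[0.32, -0.75, 0.0, 0.0, 0.0, 0.03]
[0.3, -0.76, 0.0, 0.0, 0.0, 0.03]
[0.28, -0.76, 0.0, 0.0, 0.0, 0.03]
[0.26, -0.77, 0.0, 0.0, 0.0, 0.03]
[0.24, -0.78, 0.0, 0.0, 0.0, 0.03]
[0.22, -0.78, 0.0, 0.0, 0.0, 0.03]
[0.2, -0.79, 0.0, 0.0, 0.0, 0.03]
[0.18, -0.79, 0.0, 0.0, 0.0, 0.03]
[0.16, -0.8, 0.0, 0.0, 0.0, 0.03]
[0.14, -0.8, 0.0, 0.0, 0.0, 0.03]
[0.13, -0.8, 0.0, 0.0, 0.0, 0.03]
[0.11, -0.81, 0.0, 0.0, 0.0, 0.03]
[0.09, -0.81, 0.0, 0.0, 0.0, 0.03]
[0.07, -0.81, 0.0, 0.0, 0.0, 0.03]
[0.05, -0.81, 0.0, 0.0, 0.0, 0.03]
[0.03, -0.81, 0.0, 0.0, 0.0, 0.03]
[0.01, -0.81, 0.0, 0.0, 0.0, 0.03]
[-0.01, -0.81, 0.0, 0.0, 0.0, 0.03]
[-0.03, -0.81, 0.0, 0.0, 0.0, 0.03]
[-0.05, -0.81, 0.0, 0.0, 0.0, 0.03]
[-0.07, -0.81, 0.0, 0.0, 0.0, 0.03]
[-0.09, -0.81, 0.0, 0.0, 0.0, 0.03]
```

Request:
jog_arm:
  plan:
    - [0.25,-0.33,0,0,0,0.02,-1]
    - [0.47,-0.66,0,0,0,0.03,-1]
    - [0.46,-0.67,0,0,0,0.03,-1]
    - [0.44,-0.68,0,0,0,0.03,-1]
    - [0.42,-0.69,0,0,0,0.03,-1]
    - [0.4,-0.7,0,0,0,0.03,-1]
    - [0.39,-0.71,0,0,0,0.03,-1]
    - [0.37,-0.72,0,0,0,0.03,-1]

```text
t: 6.45
tool_pos: [0.4838, 0.2673, 0.2544]
tool_rot: [-0.796, 3.039, -0.0]
contact_force: [0.1, -0.0, -3.6]
opening: 0.0517
grip_force: 42.4
```

Request:
jog_arm:
  plan:
    - [0.35,-0.73,0,0,0,0.03,-1]
    - [0.33,-0.74,0,0,0,0.03,-1]
    - [0.32,-0.75,0,0,0,0.03,-1]
    - [0.3,-0.76,0,0,0,0.03,-1]
    - [0.28,-0.76,0,0,0,0.03,-1]
    - [0.26,-0.77,0,0,0,0.03,-1]
    - [0.24,-0.78,0,0,0,0.03,-1]
    - [0.22,-0.78,0,0,0,0.03,-1]

```text
t: 7.25
tool_pos: [0.4928, 0.1378, 0.2543]
tool_rot: [-0.507, 3.1, -0.0]
contact_force: [0.6, 0.1, -2.1]
opening: 0.0519
grip_force: 42.4
```

Request:
jog_arm:
  plan:
    - [0.2,-0.79,0,0,0,0.03,-1]
    - [0.18,-0.79,0,0,0,0.03,-1]
    - [0.16,-0.8,0,0,0,0.03,-1]
    - [0.14,-0.8,0,0,0,0.03,-1]
    - [0.13,-0.8,0,0,0,0.03,-1]
    - [0.11,-0.81,0,0,0,0.03,-1]
    - [0.09,-0.81,0,0,0,0.03,-1]
    - [0.07,-0.81,0,0,0,0.03,-1]

```text
t: 8.05
tool_pos: [0.5026, 0.008, 0.2544]
tool_rot: [-0.213, 3.134, -0.0]
contact_force: [-1.2, 0.6, -2.9]
opening: 0.0517
grip_force: 42.4
```

Request:
jog_arm:
  plan:
    - [0.05,-0.81,0,0,0,0.03,-1]
    - [0.03,-0.81,0,0,0,0.03,-1]
    - [0.01,-0.81,0,0,0,0.03,-1]
    - [-0.01,-0.81,0,0,0,0.04,-1]
    - [-0.03,-0.81,0,0,0,0.03,-1]
    - [-0.05,-0.81,0,0,0,0.03,-1]
    - [-0.07,-0.6,0,0,0,0.03,-1]
    - [-0.05,-0.4,0,0,0,0.03,-1]

```text
t: 8.85
tool_pos: [0.5121, -0.1089, 0.2543]
tool_rot: [-0.097, -3.14, -0.0]
contact_force: [0.4, -0.1, -3.0]
opening: 0.0516
grip_force: 42.5
```

```bash
python3 - <<'E'
from h import *
o=ctrl.get_obs();p,d=ctrl.get_image('wrist');np.savez('w4.npz',p=p,d=d);save(p[:400],'w4.png')
plan((.5039,-.129,.256),85,1,ctrl.get_obs())
E
```

```text
t 8.9 yaw 86.41 pos [ 0.5122 -0.1096  0.2543] z [-1.e-04 -9.e-04 -1.e+00] F [-1.1 -0.8 -4.1]
[0.35, -0.99, -0.09, 0.0, 0.0, 0.03]
```

View pics/w4.png

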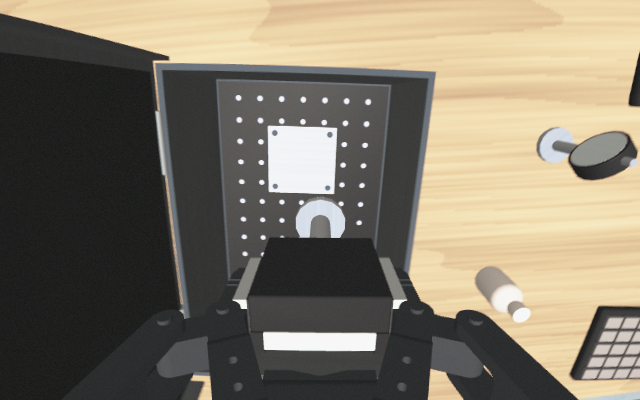

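The plate shows at wrist corners (269,126), (337,129), (334,193) and (268,191), and the standard hangs upright. I'll refine the plate pose from this image and then move.

```bash
python3 - <<'E'
from h import *
from scipy.spatial.transform import Rotation as R
o=dict(tool_pos=[.5121,-.1093,.2543],tool_rot=[-.097,-3.14,0])
w=np.load('w4.npz');g=cv2.cvtColor(w['p'],cv2.COLOR_RGB2GRAY)
m=(g>190).astype(np.uint8);n,l,st,ce=cv2.connectedComponentsWithStats(m[100:196,230:370]);i=1+st[1:,4].argmax()
v,u=np.where(l==i);pts=np.c_[u+230,v+100];W=onz('wrist',pts,.015,o)
print(len(pts),cv2.minAreaRect((W[:,:2]*1000).astype(np.float32)))
c=onz('wrist',[(269,126),(337,129),(334.5,193),(268,191)],.015,o);print(c.mean(0),c.round(4).tolist())
# foot top rim centre seen: foot ~8mm thick, top at TCP-.0655+.008
f=onz('wrist',[(297,220),(345,220)],.2543-.0655+.008,o);print('foot',f,f.mean(0))
for t in((.5039,-.129,.256),(.5045,-.1285,.256)):plan(t,85,4)
E
```

```text
4378 ((500.70330810546875, -128.51644897460938), (80.1917495727539, 79.82411193847656), 84.48485565185547)
[ 0.50098385 -0.12780252  0.015     ] [[0.4582, -0.1628, 0.015], [0.4666, -0.0847, 0.015], [0.5434, -0.0912, 0.015], [0.5358, -0.1725, 0.015]]
foot [[ 0.50655946 -0.12246518  0.1968    ]
 [ 0.50851915 -0.09080034  0.1968    ]] [ 0.5075393  -0.10663276  0.1968    ]
t 8.9 yaw 86.41 pos [ 0.5122 -0.1096  0.2543] z [-1.e-04 -9.e-04 -1.e+00] F [-1.1 -0.8 -4.1]
[0.09, -0.25, -0.02, 0.0, 0.0, 0.01]
[0.09, -0.25, -0.02, 0.0, 0.0, 0.01]
[0.08, -0.25, -0.02, 0.0, 0.0, 0.01]
[0.08, -0.25, -0.02, 0.0, 0.0, 0.01]
t 8.9 yaw 86.41 pos [ 0.5122 -0.1096  0.2543] z [-1.e-04 -9.e-04 -1.e+00] F [-1.1 -0.8 -4.1]
[0.08, -0.24, -0.02, 0.0, 0.0, 0.01]
[0.08, -0.24, -0.02, 0.0, 0.0, 0.01]
[0.08, -0.24, -0.02, 0.0, 0.0, 0.01]
[0.08, -0.24, -0.02, 0.0, 0.0, 0.01]
```

Request:
jog_arm:
  plan:
    - [0.2,-0.4,0,0,0,0.02,-1]
    - [0.22,-0.58,0,0,0,0.015,-1]
    - [0,0,0.5,0,0,0,-1]
    - [0,0,1,0,0,0,-1]
    - [0,0,1,0,0,0,-1]
    - [0,0,1,0,0,0,-1]
    - [0,0,1,0,0,0,-1]
    - [0,0,1,0,0,0,-1]

```text
t: 9.7
tool_pos: [0.5019, -0.1263, 0.1427]
tool_rot: [-0.135, -3.138, -0.001]
contact_force: [0.1, 0.0, -3.5]
opening: 0.0518
grip_force: 42.9
```

Request:
jog_arm:
  plan:
    - [0,0,0.8,0,0,0,-1]
    - [0,0,0.8,0,0,0,-1]
    - [0,0,0.5,0,0,0,-1]
    - [0,0,0.2,0,0,0,-1]
    - [0,0,0,0,0,0,-1]
    - [0,0,0,0,0,0,-1]

```text
t: 10.3
tool_pos: [0.503, -0.1269, 0.0991]
tool_rot: [0.135, 3.137, -0.001]
contact_force: [-0.2, -0.1, -3.8]
opening: 0.0519
grip_force: 42.8
```

```bash
python3 - <<'E'
from h import *
o=ctrl.get_obs();plan((.5025,-.1287,.0805),84.8,1,o)
p,d=ctrl.get_image('wrist');save(p,'w5.png')
f=onz('wrist',[(297,220),(345,220)],o['tool_pos'][2]-.0655+.008,o)
g=cv2.cvtColor(p,cv2.COLOR_RGB2GRAY);C=cloud('wrist',d,o)
m=(d>0)&(abs(C[...,2]-.015)<.003)&(np.hypot(C[...,0]-.502,C[...,1]+.1287)<.06)&(g>120)
q=C[m];print(len(q),cv2.minAreaRect((q[:,:2]*1000).astype(np.float32)))
E
```

```text
t 10.3 yaw 85.06 pos [ 0.503  -0.1269  0.0991] z [ 1.4e-03 -5.0e-04 -1.0e+00] F [-0.2 -0.1 -3.8]
[0.02, -0.09, 0.93, 0.0, 0.0, 0.01]
6987 ((495.68731689453125, -127.05741882324219), (80.25589752197266, 69.79532623291016), 84.85700988769531)
```

View pics/w5.png

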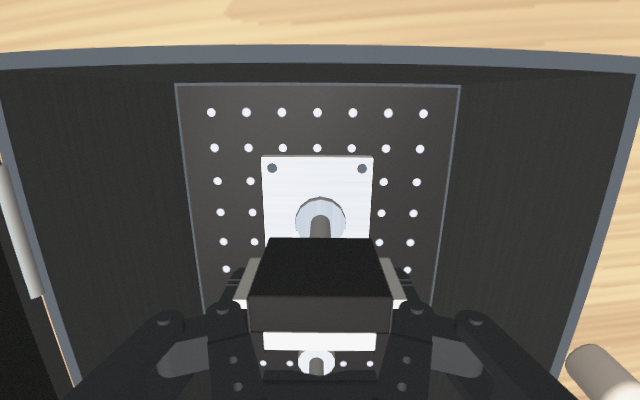

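The foot is centred at 320, and the plate's centre is at about 318, so the standard needs to go about 2 mm towards -y. Then the last 15 mm, slowly.

Request:
jog_arm:
  plan:
    - [0.04,-0.09,0.2,0,0,0.005,-1]
    - [0,0,0.2,0,0,0,-1]
    - [0,0,0.15,0,0,0,-1]
    - [0,0,0.1,0,0,0,-1]
    - [0,0,0.1,0,0,0,-1]
    - [0,0,0,0,0,0,-1]
    - [0,0,0,0,0,0,-1]

```text
t: 11.05
tool_pos: [0.5015, -0.1285, 0.0833]
tool_rot: [0.142, 3.138, -0.0]
contact_force: [-0.1, -0.5, -3.1]
opening: 0.0513
grip_force: 42.8
```

```bash
python3 - <<'E'
from h import *
o=ctrl.get_obs();plan((.5023,-.1287,.0805),84.8,1,o);print(o['wrist_torque'])
E
```

```text
t 11.05 yaw 84.83 pos [ 0.5015 -0.1285  0.0833] z [ 0. -0. -1.] F [-0.1 -0.5 -3.1]
[-0.04, -0.01, 0.14, 0.0, 0.0, 0.0]
[ 0.02267799 -0.00021908 -0.03859602]
```

Request:
jog_arm:
  plan:
    - [-0.02,0,0.05,0,0,0,-1]
    - [0,0,0.03,0,0,0,-1]
    - [0,0,0,0,0,0,-1]

```text
t: 11.35
tool_pos: [0.5018, -0.1284, 0.0816]
tool_rot: [-0.142, -3.138, -0.0]
contact_force: [-0.3, 0.8, -3.1]
opening: 0.0515
grip_force: 42.8
```

Request:
jog_arm:
  plan:
    - [0,0,0.03,0,0,0,-1]
    - [0,0,0.02,0,0,0,-1]
    - [0,0,0,0,0,0,-1]

```text
t: 11.65
tool_pos: [0.5018, -0.1285, 0.0806]
tool_rot: [-0.142, -3.138, -0.0]
contact_force: [0.3, -0.4, -3.6]
opening: 0.0518
grip_force: 42.8
```

Request:
jog_arm:
  plan:
    - [0,0,0.02,0,0,0,-1]
    - [0,0,0,0,0,0,-1]

```text
t: 11.85
tool_pos: [0.5019, -0.1285, 0.0805]
tool_rot: [0.142, 3.138, -0.0]
contact_force: [-0.8, 0.5, -2.7]
opening: 0.0514
grip_force: 43.0
```

Request:
jog_arm:
  plan:
    - [0,0,0.02,0,0,0,-1]
    - [0,0,0,0,0,0,-1]

```text
t: 12.05
tool_pos: [0.502, -0.1285, 0.0805]
tool_rot: [0.142, 3.138, -0.0]
contact_force: [-1.6, 1.3, 1.3]
opening: 0.0512
grip_force: 43.3
```

Request:
jog_arm:
  plan:
    - [0,0,0.02,0,0,0,-1]
    - [0,0,0,0,0,0,-1]

```text
t: 12.25
tool_pos: [0.5021, -0.1285, 0.0805]
tool_rot: [0.142, 3.138, 0.0]
contact_force: [-2.5, 1.7, 5.8]
opening: 0.0517
grip_force: 43.8
```

Request:
jog_arm:
  plan:
    - [0,0,-0.02,0,0,0,-1]
    - [0,0,-0.01,0,0,0,-1]
    - [0,0,0,0,0,0,-1]
  grip_force: 20

```text
t: 12.55
tool_pos: [0.5021, -0.1285, 0.0805]
tool_rot: [0.141, 3.138, -0.0]
contact_force: [-2.6, 1.5, 4.9]
opening: 0.0516
grip_force: 43.6
```

Request:
jog_arm:
  plan:
    - [0,0,0,0,0,0,0.19]
    - [0,0,0,0,0,0,0.2]
    - [0,0,0,0,0,0,0.21]
    - [0,0,0,0,0,0,0.22]
    - [0,0,0,0,0,0,0.23]
    - [0,0,0,0,0,0,0.24]
    - [0,0,0,0,0,0,0.25]
    - [0,0,0,0,0,0,0.26]

```text
t: 13.35
tool_pos: [0.5018, -0.1286, 0.0798]
tool_rot: [-0.142, -3.138, 0.0]
contact_force: [0.2, 0.7, 0.9]
opening: 0.0536
grip_force: 0.0
```

Request:
jog_arm:
  plan:
    - [0,0,0,0,0,0,0.28]
    - [0,0,0,0,0,0,0.3]
    - [0,0,0,0,0,0,0.34]
    - [0,0,0,0,0,0,0.4]
    - [0,0,0,0,0,0,0.5]
    - [0,0,0,0,0,0,0.6]
    - [0,0,0,0,0,0,0.7]
    - [0,0,0,0,0,0,0.7]

```text
t: 14.15
tool_pos: [0.5018, -0.1285, 0.0801]
tool_rot: [-0.142, -3.138, 0.0]
contact_force: [-0.3, -0.5, 1.1]
opening: 0.0726
grip_force: 0.0
```

```bash
python3 - <<'E'
from h import *
o=ctrl.get_obs();p,d=ctrl.get_image('wrist');save(p,'w6.png')
C=cloud('wrist',d,o);m=(d>0)&(C[...,2]>.118)&(C[...,2]<.13)&(np.hypot(C[...,0]-.502,C[...,1]+.1287)<.035);q=C[m]
print(len(q),cv2.minAreaRect((q[:,:2]*1000).astype(np.float32)))
plan((.502,-.1285,.22),84.8,8,o)
E
```

```text
9107 ((499.4732971191406, -132.02659606933594), (62.78246307373047, 28.086257934570312), 84.1552963256836)
t 14.15 yaw 84.83 pos [ 0.5018 -0.1285  0.0801] z [-0. -0. -1.] F [-0.3 -0.5  1.1]
[0.0, 0.0, -0.87, 0.0, 0.0, 0.0]
[0.0, 0.0, -0.87, 0.0, 0.0, 0.0]
[0.0, 0.0, -0.87, 0.0, 0.0, 0.0]
[0.0, 0.0, -0.87, 0.0, 0.0, 0.0]
[0.0, 0.0, -0.87, 0.0, 0.0, 0.0]
[0.0, 0.0, -0.87, 0.0, 0.0, 0.0]
[0.0, 0.0, -0.87, 0.0, 0.0, 0.0]
[0.0, 0.0, -0.87, 0.0, 0.0, 0.0]
```

View pics/w6.png

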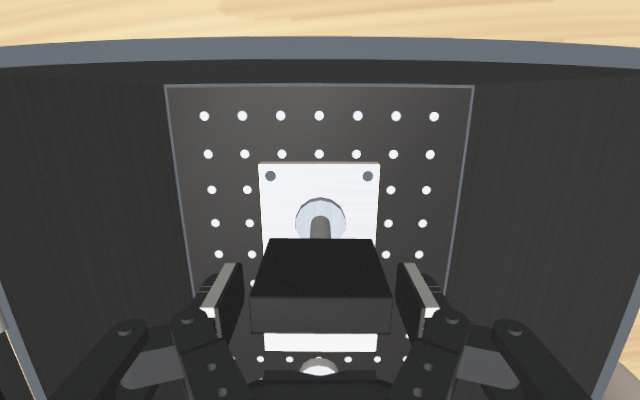

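It stands free: the pads are clear on both sides and the foot is centred on the plate. Now I'll retreat straight up, then watch it for over a second.

Request:
jog_arm:
  plan:
    - [0,0,-0.3,0,0,0,0.7]
    - [0,0,-0.5,0,0,0,0.7]
    - [0,0,-1,0,0,0,0.7]
    - [0,0,-1,0,0,0,0.7]
    - [0,0,-1,0,0,0,0.7]
    - [0,0,-1,0,0,0,0.7]
    - [0,0,-1,0,0,0,0.7]
    - [0,0,-1,0,0,0,0.7]

```text
t: 15.0
tool_pos: [0.502, -0.1285, 0.2182]
tool_rot: [0.141, 3.137, -0.001]
contact_force: [0.1, 0.0, -0.2]
opening: 0.0728
grip_force: 0.0
```

Request:
jog_arm:
  plan:
    - [0,0,-1,0,0,0,0.7]
    - [0,0,-0.7,0,0,0,0.7]
    - [0,0,0,0,0,0,0.7]
    - [0,0,0,0,0,0,0.7]

```text
t: 15.4
tool_pos: [0.5018, -0.1285, 0.2501]
tool_rot: [0.142, 3.138, -0.0]
contact_force: [0.0, -0.2, -0.9]
opening: 0.0727
grip_force: 0.0
```

```bash
python3 - <<'E'
from h import *
o=ctrl.get_obs();p,d=ctrl.get_image('wrist');np.savez('s1.npz',p=p,d=d,t=o['t'],pos=o['tool_pos'],rot=o['tool_rot'])
E
```

Request:
jog_arm:
  plan:
    - [0,0,0,0,0,0,0.7]
    - [0,0,0,0,0,0,0.7]
    - [0,0,0,0,0,0,0.7]
    - [0,0,0,0,0,0,0.7]
    - [0,0,0,0,0,0,0.7]
    - [0,0,0,0,0,0,0.7]
    - [0,0,0,0,0,0,0.7]
    - [0,0,0,0,0,0,0.7]

```text
t: 16.25
tool_pos: [0.5019, -0.1285, 0.2502]
tool_rot: [0.142, 3.138, -0.0]
contact_force: [0.0, 0.3, -0.6]
opening: 0.0725
grip_force: 0.0
```

Request:
jog_arm:
  plan:
    - [0,0,0,0,0,0,0.7]
    - [0,0,0,0,0,0,0.7]
    - [0,0,0,0,0,0,0.7]

```text
t: 16.55
tool_pos: [0.5018, -0.1285, 0.2501]
tool_rot: [-0.142, -3.138, 0.0]
contact_force: [1.0, 0.1, -0.3]
opening: 0.0727
grip_force: 0.0
```

```bash
python3 - <<'E'
from h import *
o=ctrl.get_obs();p,d=ctrl.get_image('wrist');a=np.load('s1.npz')
print(o['t']-a['t'],np.abs(o['tool_pos']-a['pos']).max())
C0=cloud('wrist',a['d'],dict(tool_pos=a['pos'],tool_rot=a['rot']));C=cloud('wrist',d,o)
for c in(C0,C):
    m=(c[...,2]>.115)&(c[...,2]<.135)&(np.hypot(c[...,0]-.502,c[...,1]+.1287)<.04);q=c[m]
    print(len(q),cv2.minAreaRect((q[:,:2]*1000).astype(np.float32)),q.mean(0),q[:,2].max())
g=np.abs(p.astype(int)-a['p']).mean(2);print('diff',g.mean(),np.percentile(g,99.9))
save(p,'w7.png')
plan((.5438,-.2902,.38),84.8,8,o)
E
```

```text
1.1500000000000004 5.662954267493525e-05
1782 ((499.8210754394531, -126.48131561279297), (51.917022705078125, 26.491456985473633), 83.81544494628906) [ 0.49820759 -0.12633751  0.12424758] 0.1266153041530686
1784 ((499.8077087402344, -126.46551513671875), (52.10236740112305, 26.481212615966797), 83.6310043334961) [ 0.49811824 -0.12636239  0.12421356] 0.12659833605046333
diff 1.6827434895833335 37.333333333333336
t 16.55 yaw 84.83 pos [ 0.5018 -0.1285  0.2501] z [-1.e-04 -0.e+00 -1.e+00] F [ 1.   0.1 -0.3]
[-0.35, -0.98, -0.81, 0.0, 0.0, 0.0]
[-0.35, -0.98, -0.81, 0.0, 0.0, 0.0]
[-0.35, -0.98, -0.81, 0.0, 0.0, 0.0]
[-0.35, -0.98, -0.81, 0.0, 0.0, 0.0]
[-0.35, -0.98, -0.81, 0.0, 0.0, 0.0]
[-0.35, -0.98, -0.81, 0.0, 0.0, 0.0]
[-0.35, -0.98, -0.81, 0.0, 0.0, 0.0]
[-0.35, -0.98, -0.81, 0.0, 0.0, 0.0]
```

View pics/w7.png

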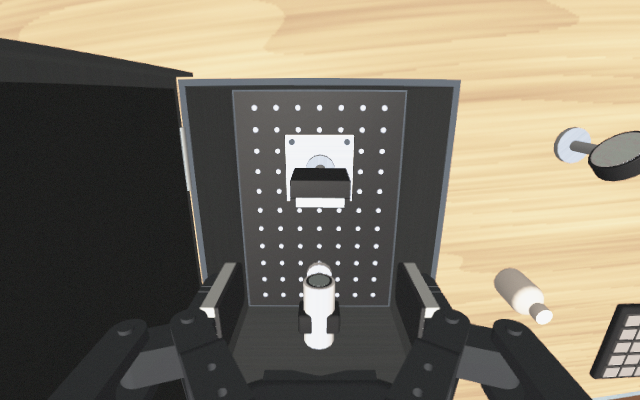

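It has stood still for 1.15 s: the pose is unchanged, the white face points at the light head, and it is centred on the plate (holder at 320,190; plate 287–353). Next is the lid: I'll rise, narrow the fingers and hover over the handle.

Request:
jog_arm:
  plan:
    - [0,0,-0.6,0,0,0,-0.2]
    - [0,0,-1,0,0,0,-0.2]
    - [0,0,-1,0,0,0,-0.2]
    - [0,0,-1,0,0,0,-0.2]
    - [0,0,-1,0,0,0,-0.2]
    - [0,0,-1,0,0,0,-0.2]
    - [0,0,-1,0,0,0,-0.2]
    - [0,0,-1,0,0,0,-0.2]

```text
t: 17.4
tool_pos: [0.5018, -0.1285, 0.4041]
tool_rot: [0.142, 3.137, -0.001]
contact_force: [0.5, -0.2, 0.2]
opening: 0.0343
grip_force: 0.0
```

Request:
jog_arm:
  plan:
    - [0,0,-0.5,0,0,0,-0.2]
    - [-0.2,-0.6,0,0,0,0,-0.2]
    - [-0.35,-0.98,0,0,0,0,-0.2]
    - [-0.35,-0.98,0,0,0,0,-0.2]
    - [-0.35,-0.98,0,0,0,0,-0.2]
    - [-0.35,-0.98,0,0,0,0,-0.2]
    - [-0.35,-0.98,0,0,0,0,-0.2]
    - [-0.35,-0.98,0,0,0,0,-0.2]

```text
t: 18.2
tool_pos: [0.5362, -0.2638, 0.4114]
tool_rot: [-0.143, -3.138, -0.001]
contact_force: [-0.6, -0.9, -0.3]
opening: 0.034
grip_force: 0.0
```

Request:
jog_arm:
  plan:
    - [-0.35,-0.98,0,0,0,0,-0.2]
    - [-0.2,-0.5,0,0,0,0,-0.2]
    - [0,0,0,0,0,0,-0.2]
    - [0,0,0,0,0,0,-0.2]

```text
t: 18.6
tool_pos: [0.5442, -0.2922, 0.4118]
tool_rot: [-0.142, -3.138, -0.001]
contact_force: [-0.4, -0.3, -0.3]
opening: 0.0339
grip_force: 0.0
```

```bash
cat > lid.py <<'E'
from h import *
yb=np.r_[np.sin(np.radians(5.2)),np.cos(np.radians(5.2)),0];xb=np.r_[yb[1],-yb[0],0]
H=np.r_[.5577,-.1348,.14]-.105*yb
def bar(th): return H+.192*(np.cos(th)*yb+np.sin(th)*np.r_[0,0,1])+.051*(-np.sin(th)*yb+np.cos(th)*np.r_[0,0,1])
E
python3 - <<'E'
from lid import *
o=ctrl.get_obs();p,d=ctrl.get_image('wrist');np.savez('w8.npz',p=p,d=d,pos=o['tool_pos'],rot=o['tool_rot']);save(p,'w8.png')
C=cloud('wrist',d,o);L=R.from_rotvec(o['tool_rot']).inv().apply(C.reshape(-1,3)-o['tool_pos']).reshape(400,640,3)
for a in np.arange(-.12,.01,.01):
    m=(d>0)&(L[...,2]>a)&(L[...,2]<a+.01)&(abs(L[...,0])<.03)&(abs(L[...,1])<.1)
    if m.sum():y=L[m][:,1];print('z %.2f y %.3f..%.3f inner %.3f %.3f n%d'%(a,y.min(),y.max(),y[y<0].max() if (y<0).any() else 0,y[y>0].min() if (y>0).any() else 0,m.sum()))
B=np.stack([(C-H)@xb,(C-H)@yb,C[...,2]],-1)
m=(d>0)&(B[...,2]>.31)&(B[...,2]<.36)&(abs(B[...,0])<.045)&(B[...,1]<-.035)&(B[...,1]>-.075);q=B[m]
print('bar pts',len(q),q.mean(0) if len(q) else 0,q.min(0),q.max(0))
m=(d>0)&(B[...,2]>.2)&(B[...,2]<.38)&(abs(B[...,0])<.17)&(abs(B[...,1])<.035);q=B[m];print('lid',len(q),q.min(0),q.max(0))
print('H',H,'bar90',bar(np.pi/2));plan(bar(np.pi/2)-.006*yb+[0,0,.066],84.8,1,o);print(o['opening'])
E
```

```text
z -0.09 y -0.062..0.065 inner -0.000 0.000 n5695
z -0.08 y -0.059..0.062 inner -0.000 0.000 n8743
z -0.07 y -0.055..0.058 inner -0.013 0.015 n4853
z -0.06 y -0.052..0.054 inner -0.015 0.017 n7422
z -0.05 y -0.048..0.050 inner -0.017 0.020 n1980
z -0.04 y -0.030..0.032 inner -0.016 0.018 n1389
z -0.03 y -0.030..0.032 inner -0.016 0.018 n1027
z -0.02 y -0.029..0.032 inner -0.016 0.018 n848
z -0.01 y -0.028..0.031 inner -0.016 0.018 n411
z -0.00 y 0.019..0.019 inner 0.000 0.019 n2
bar pts 1658 [-0.00300003 -0.0464918   0.33628014] [-0.04499574 -0.05121156  0.331804  ] [ 0.04497933 -0.0412325   0.33907346]
lid 19911 [-0.15616318 -0.03497214  0.20001167] [0.09989279 0.01971757 0.35714801]
H [ 0.54818358 -0.23936786  0.14      ] bar90 [ 0.54356132 -0.29015797  0.332     ]
t 18.6 yaw 84.82 pos [ 0.5442 -0.2922  0.4118] z [-5.e-04  8.e-04 -1.e+00] F [-0.4 -0.3 -0.3]
[0.04, -0.2, 0.69, 0.0, 0.0, 0.0]
0.03385373865294859
```

Bar axis is at box y ≈ -47 mm and z ≈ 0.334, so the lid is at about 88.7°. I'll grip with the bar 12 mm above the tips so the knuckles stay clear of the lid edge.

Request:
jog_arm:
  plan:
    - [0,0.12,0.4,0,0,0,-0.2]
    - [0,0,0.8,0,0,0,-0.2]
    - [0,0,0.8,0,0,0,-0.2]
    - [0,0,0.8,0,0,0,-0.2]
    - [0,0,0.6,0,0,0,-0.2]
    - [0,0,0.5,0,0,0,-0.2]
    - [0,0,0.4,0,0,0,-0.2]
    - [0,0,0.2,0,0,0,-0.2]

```text
t: 19.45
tool_pos: [0.5443, -0.2897, 0.3211]
tool_rot: [-0.142, -3.138, -0.001]
contact_force: [-0.4, 0.5, -0.1]
opening: 0.0342
grip_force: 0.0
```

```bash
python3 - <<'E'
from lid import *
o=ctrl.get_obs();p,d=ctrl.get_image('wrist');save(p,'w9.png')
C=cloud('wrist',d,o);L=R.from_rotvec(o['tool_rot']).inv().apply(C.reshape(-1,3)-o['tool_pos']).reshape(400,640,3)
m=(d>0)&(abs(L[...,1])<.015)&(L[...,0]>.013)&(L[...,0]<.045)&(L[...,2]>-.035)&(L[...,2]<.01);q=L[m];print('bar in tool',len(q),q.mean(0),q.min(0),q.max(0))
plan((.5436,-.2892,.322),84.8,1,o)
E
```

```text
bar in tool 1606 [ 0.02957953  0.00409057 -0.01524231] [ 0.01300077 -0.00069258 -0.01784919] [ 0.04493898  0.00922659 -0.01116125]
t 19.45 yaw 84.83 pos [ 0.5443 -0.2897  0.3211] z [-8.e-04  5.e-04 -1.e+00] F [-0.4  0.5 -0.1]
[0.04, 0.02, -0.05, 0.0, 0.0, 0.0]
```

Request:
jog_arm:
  plan:
    - [0,0.17,0,0,0,0,-0.4]
    - [0,0,0,0,0,0,-0.6]
    - [0,0,0,0,0,0,-1]
    - [0,0,0,0,0,0,-1]
    - [0,0,0,0,0,0,-1]
    - [0,0,0,0,0,0,-1]
  grip_force: 25

```text
t: 20.1
tool_pos: [0.5451, -0.2865, 0.3232]
tool_rot: [0.141, 3.137, -0.001]
contact_force: [1.4, 0.9, 4.1]
opening: 0.0089
grip_force: 24.8
```

```bash
cat >> lid.py <<'E'
def arc(t0,t1,n):
    th=np.radians(np.linspace(t0,t1,n+1))
    D=np.diff(np.array([bar(t) for t in th]),axis=0)
    for v in D:print([0.0,round(float(v@yb)/.02,2),round(float(-v[2])/.02,2),0,0,0,-1])
def where(o):
    v=o['tool_pos']-H;return v@xb,v@yb,v[2]
E
python3 - <<'E'
from lid import *
o=ctrl.get_obs();print(where(o),o['contact_force'].round(1),o['opening'],o['grip_force'])
arc(88.5,66.5,8);print();arc(66.5,44.5,8);print();arc(44.5,22.5,8);print();arc(22.5,0,12)
E
```

```text
(np.float64(0.0012231715074514102), np.float64(-0.04724970165099126), np.float64(0.1831934492187962)) [1.4 0.9 4.1] 0.008941335075379465 24.761107563972473
[0.0, 0.47, -0.1, 0, 0, 0, -1]
[0.0, 0.47, -0.08, 0, 0, 0, -1]
[0.0, 0.47, -0.05, 0, 0, 0, -1]
[0.0, 0.48, -0.03, 0, 0, 0, -1]
[0.0, 0.48, -0.01, 0, 0, 0, -1]
[0.0, 0.48, 0.01, 0, 0, 0, -1]
[0.0, 0.48, 0.04, 0, 0, 0, -1]
[0.0, 0.47, 0.06, 0, 0, 0, -1]

[0.0, 0.47, 0.08, 0, 0, 0, -1]
[0.0, 0.46, 0.11, 0, 0, 0, -1]
[0.0, 0.46, 0.13, 0, 0, 0, -1]
[0.0, 0.45, 0.15, 0, 0, 0, -1]
[0.0, 0.45, 0.17, 0, 0, 0, -1]
[0.0, 0.44, 0.19, 0, 0, 0, -1]
[0.0, 0.43, 0.21, 0, 0, 0, -1]
[0.0, 0.42, 0.23, 0, 0, 0, -1]

[0.0, 0.4, 0.25, 0, 0, 0, -1]
[0.0, 0.39, 0.27, 0, 0, 0, -1]
[0.0, 0.38, 0.29, 0, 0, 0, -1]
[0.0, 0.36, 0.31, 0, 0, 0, -1]
[0.0, 0.35, 0.33, 0, 0, 0, -1]
[0.0, 0.33, 0.34, 0, 0, 0, -1]
[0.0, 0.32, 0.36, 0, 0, 0, -1]
[0.0, 0.3, 0.37, 0, 0, 0, -1]

[0.0, 0.19, 0.26, 0, 0, 0, -1]
[0.0, 0.18, 0.27, 0, 0, 0, -1]
[0.0, 0.18, 0.27, 0, 0, 0, -1]
[0.0, 0.17, 0.28, 0, 0, 0, -1]
[0.0, 0.16, 0.28, 0, 0, 0, -1]
[0.0, 0.15, 0.29, 0, 0, 0, -1]
[0.0, 0.14, 0.29, 0, 0, 0, -1]
[0.0, 0.13, 0.3, 0, 0, 0, -1]
[0.0, 0.12, 0.3, 0, 0, 0, -1]
[0.0, 0.11, 0.31, 0, 0, 0, -1]
[0.0, 0.1, 0.31, 0, 0, 0, -1]
[0.0, 0.09, 0.31, 0, 0, 0, -1]
```

Request:
jog_arm:
  plan:
    - [0,0.2,-0.04,0,0,0,-1]
    - [0,0.27,-0.06,0,0,0,-1]
    - [0,0.47,-0.08,0,0,0,-1]
    - [0,0.47,-0.05,0,0,0,-1]

```text
t: 20.5
tool_pos: [0.5476, -0.2593, 0.3279]
tool_rot: [0.143, 3.136, -0.006]
contact_force: [1.8, -5.2, 4.9]
opening: 0.0088
grip_force: 25.7
```

```bash
python3 - <<'E'
from lid import *
o=ctrl.get_obs();print(where(o),o['contact_force'].round(1),o['opening'],o['grip_force'])
E
```

```text
(np.float64(0.0012519475901156128), np.float64(-0.019935714292153493), np.float64(0.1879214845662372)) [ 1.8 -5.2  4.9] 0.0088344854692868 25.737427175045013
```

Request:
jog_arm:
  plan:
    - [0,0.48,-0.03,0,0,0,-1]
    - [0,0.48,-0.01,0,0,0,-1]
    - [0,0.48,0.01,0,0,0,-1]
    - [0,0.48,0.04,0,0,0,-1]
    - [0,0.47,0.06,0,0,0,-1]
    - [0,0.47,0.08,0,0,0,-1]

```text
t: 21.1
tool_pos: [0.553, -0.2004, 0.3237]
tool_rot: [0.141, 3.137, 0.0]
contact_force: [4.4, -2.7, 3.5]
opening: 0.0088
grip_force: 26.3
```

Request:
jog_arm:
  plan:
    - [0,0.46,0.11,0,0,0,-1]
    - [0,0.46,0.13,0,0,0,-1]
    - [0,0.45,0.15,0,0,0,-1]
    - [0,0.45,0.17,0,0,0,-1]
    - [0,0.44,0.19,0,0,0,-1]
    - [0,0.43,0.21,0,0,0,-1]
    - [0,0.42,0.23,0,0,0,-1]

```text
t: 21.8
tool_pos: [0.5584, -0.1383, 0.299]
tool_rot: [0.141, 3.138, 0.001]
contact_force: [5.1, -3.0, 1.3]
opening: 0.0091
grip_force: 26.5
```

```bash
python3 - <<'E'
from lid import *
o=ctrl.get_obs();w=where(o);print(w,o['contact_force'].round(1),o['opening'],np.degrees(np.arctan2(w[2]+.0095,w[1]))-14.88,np.hypot(w[2]+.0095,w[1]))
p,d=ctrl.get_image('scene');C=cloud('scene',d);B=np.stack([(C-H)@xb,(C-H)@yb,C[...,2]-.14],-1)
m=(d>0)&(B[...,0]>.07)&(B[...,0]<.14)&(B[...,1]>.03)&(B[...,1]<.2)&(B[...,2]>.02)&(B[...,2]<.25);q=B[m];print(len(q))
if len(q)>20:print('lid angle',np.degrees(np.arctan(np.polyfit(q[:,1],q[:,2],1))))
E
```

```text
(np.float64(0.001015199809308193), np.float64(0.10157648608193354), np.float64(0.15902459357146964)) [ 5.1 -3.   1.3] 0.009066851504642663 44.04095569549873 0.19676971607232213
296
lid angle [42.58643248  0.44417558]
```

Request:
jog_arm:
  plan:
    - [-0.02,0.4,0.25,0,0,0,-1]
    - [-0.02,0.39,0.27,0,0,0,-1]
    - [0,0.38,0.29,0,0,0,-1]
    - [0,0.36,0.31,0,0,0,-1]
    - [0,0.35,0.33,0,0,0,-1]
    - [0,0.33,0.34,0,0,0,-1]
    - [0,0.32,0.36,0,0,0,-1]
    - [0,0.3,0.37,0,0,0,-1]

```text
t: 22.65
tool_pos: [0.5635, -0.0825, 0.2486]
tool_rot: [-0.141, -3.137, -0.0]
contact_force: [-1.8, -1.8, 1.3]
opening: 0.0085
grip_force: 27.1
```

```bash
python3 - <<'E'
from lid import *
o=ctrl.get_obs();w=where(o);print(w,o['contact_force'].round(1),o['opening'],np.degrees(np.arctan2(w[2]+.0095,w[1]))-14.88,np.hypot(w[2]+.0095,w[1]))
E
```

```text
(np.float64(0.0010782287041059269), np.float64(0.1576257493188001), np.float64(0.10856443759804987)) [-1.8 -1.8  1.3] 0.008450496436556843 21.953851414329314 0.196939300988038
```

Request:
jog_arm:
  plan:
    - [0,0.18,0.26,0,0,0,-1]
    - [0,0.18,0.27,0,0,0,-1]
    - [0,0.17,0.27,0,0,0,-1]
    - [0,0.17,0.28,0,0,0,-1]
    - [0,0.16,0.28,0,0,0,-1]
    - [0,0.15,0.29,0,0,0,-1]
    - [0,0.14,0.29,0,0,0,-1]
    - [0,0.13,0.3,0,0,0,-1]

```text
t: 23.45
tool_pos: [0.566, -0.0571, 0.204]
tool_rot: [-0.141, -3.137, -0.001]
contact_force: [-4.2, 0.9, 2.8]
opening: 0.0087
grip_force: 27.9
```

Request:
jog_arm:
  plan:
    - [0,0.08,0.2,0,0,0,-1]
    - [0,0.06,0.15,0,0,0,-1]
    - [0,0.05,0.15,0,0,0,-1]
    - [0,0,0,0,0,0,-1]
    - [0,0,0,0,0,0,-1]

```text
t: 23.95
tool_pos: [0.5663, -0.0532, 0.1938]
tool_rot: [-0.141, -3.137, -0.002]
contact_force: [-3.4, 3.4, -0.9]
opening: 0.0084
grip_force: 27.8
```

```bash
python3 - <<'E'
from lid import *
o=ctrl.get_obs();w=where(o);print(w,o['contact_force'].round(1),o['opening'],np.degrees(np.arctan2(w[2]+.0095,w[1]))-14.88,np.hypot(w[2]+.0095,w[1]))
p,d=ctrl.get_image('scene');C=cloud('scene',d);B=np.stack([(C-H)@xb,(C-H)@yb,C[...,2]],-1)
m=(d>0)&(B[...,0]>.07)&(B[...,0]<.14)&(B[...,1]>.02)&(B[...,1]<.205)&(B[...,2]>.13)&(B[...,2]<.2);q=B[m];k=np.polyfit(q[:,1],q[:,2],1)
print(len(q),'lid angle',np.degrees(np.arctan(k[0])),'z at edge',np.polyval(k,.2))
E
```

```text
(np.float64(0.0011805522809170271), np.float64(0.1870152605586228), np.float64(0.05378704000428716)) [-3.4  3.4 -0.9] 0.008393440325799605 3.816114984410044 0.19743342451143833
659 lid angle 4.97574926187324 z at edge 0.1661963035815885
```

Request:
jog_arm:
  plan:
    - [0,0.05,0.1,0,0,0,-1]
    - [0,0.04,0.15,0,0,0,-1]
    - [0,0.04,0.15,0,0,0,-1]
    - [0,0.02,0.1,0,0,0,-1]
    - [0,0.02,0.07,0,0,0,-1]
    - [0,0,0,0,0,0,-1]

```text
t: 24.6
tool_pos: [0.5667, -0.0499, 0.1834]
tool_rot: [-0.141, -3.138, -0.002]
contact_force: [-5.9, 3.8, 1.8]
opening: 0.0088
grip_force: 28.2
```

```bash
cat > lc.py <<'E'
from lid import *
o=ctrl.get_obs();w=where(o);print(o['t'],w,o['contact_force'].round(1),o['opening'])
p,d=ctrl.get_image('scene');C=cloud('scene',d);B=np.stack([(C-H)@xb,(C-H)@yb,C[...,2]],-1)
m=(d>0)&(B[...,0]>.07)&(B[...,0]<.14)&(B[...,1]>.02)&(B[...,1]<.205)&(B[...,2]>.13)&(B[...,2]<.2);q=B[m];k=np.polyfit(q[:,1],q[:,2],1)
print(len(q),'lid angle',np.degrees(np.arctan(k[0])),'z at edge',np.polyval(k,.2))
E
python3 lc.py
```

```text
24.6 (np.float64(0.0012243399982433678), np.float64(0.19040632597669754), np.float64(0.04342668164715072)) [-5.9  3.8  1.8] 0.008814219894643855
715 lid angle 1.989575985707304 z at edge 0.155480208673596
```

Request:
jog_arm:
  plan:
    - [0.02,-0.01,0.05,0,0,0,-1]
    - [0,0,0.05,0,0,0,-1]
    - [0,0,0.05,0,0,0,-1]
    - [0,0,0,0,0,0,-1]

```text
t: 25.05
tool_pos: [0.5667, -0.0492, 0.181]
tool_rot: [0.141, 3.138, 0.005]
contact_force: [-3.9, 7.0, 3.5]
opening: 0.0089
grip_force: 28.4
```

Request:
jog_arm:
  plan:
    - [0,0,0.04,0,0,0,-1]
    - [0,0,0.04,0,0,0,-1]
    - [0,0,0,0,0,0,-1]

```text
t: 25.35
tool_pos: [0.5668, -0.0487, 0.1794]
tool_rot: [0.141, 3.138, 0.006]
contact_force: [-5.2, 9.1, 3.0]
opening: 0.0086
grip_force: 28.5
```

```bash
python3 lc.py
```

```text
25.35 (np.float64(0.001226619525806813), np.float64(0.1915191827802466), np.float64(0.03944148898427749)) [-5.2  9.1  3. ] 0.008593071660482753
734 lid angle 0.8744501135393508 z at edge 0.15140422638061313
```

Request:
jog_arm:
  plan:
    - [0,0.05,0.04,0,0,0,-1]
    - [0,0.03,0.04,0,0,0,-1]
    - [0,0,0,0,0,0,-1]

```text
t: 25.7
tool_pos: [0.5668, -0.0482, 0.1776]
tool_rot: [0.141, 3.138, 0.002]
contact_force: [-4.3, 5.2, 1.5]
opening: 0.0087
grip_force: 28.3
```

Request:
jog_arm:
  plan:
    - [0,0,0.04,0,0,0,-1]
    - [0,0,0.04,0,0,0,-1]
    - [0,0,0,0,0,0,-1]

```text
t: 26.0
tool_pos: [0.5668, -0.0478, 0.1761]
tool_rot: [0.141, 3.138, 0.004]
contact_force: [-4.3, 6.7, 2.9]
opening: 0.0086
grip_force: 28.4
```

```bash
python3 lc.py
```

```text
26.0 (np.float64(0.0012235444840374109), np.float64(0.19242601694636924), np.float64(0.03609815951555634)) [-4.3  6.7  2.9] 0.008583699093171502
753 lid angle -0.11621600439084981 z at edge 0.14787533606157996
```

Request:
jog_arm:
  plan:
    - [0,0.02,0.03,0,0,0,-1]
    - [0,0,0.03,0,0,0,-1]
    - [0,0,0,0,0,0,-1]

```text
t: 26.35
tool_pos: [0.5669, -0.0478, 0.176]
tool_rot: [0.141, 3.138, 0.003]
contact_force: [-7.4, 6.5, 6.5]
opening: 0.0086
grip_force: 28.8
```

Request:
jog_arm:
  plan:
    - [0,0.02,0.03,0,0,0,-1]
    - [0,0,0.03,0,0,0,-1]
    - [0,0,0,0,0,0,-1]

```text
t: 26.65
tool_pos: [0.5669, -0.0478, 0.1757]
tool_rot: [0.141, 3.138, 0.001]
contact_force: [-9.7, 4.3, 10.2]
opening: 0.0087
grip_force: 29.2
```

```bash
python3 lc.py
```

```text
26.65 (np.float64(0.0013130471223817344), np.float64(0.1925052692261333), np.float64(0.035747877165276165)) [-9.7  4.3 10.2] 0.008739969151363424
748 lid angle -0.24810496107636357 z at edge 0.14756798618797612
```

Request:
jog_arm:
  plan:
    - [0.02,0,0.04,0,0,0,-1]
    - [0,0,0.03,0,0,0,-1]
    - [0,0,0,0,0,0,-1]

```text
t: 27.0
tool_pos: [0.567, -0.0478, 0.1757]
tool_rot: [0.141, 3.137, 0.001]
contact_force: [-11.2, 5.3, 15.0]
opening: 0.0086
grip_force: 29.6
```

Request:
jog_arm:
  plan:
    - [0,0,0,0,0,0,-0.75]
    - [0,0,0,0,0,0,-0.7]
    - [0,0,0,0,0,0,-0.6]
    - [0,0,0,0,0,0,-0.4]
    - [0,0,0,0,0,0,-0.2]
    - [0,0,0,0,0,0,-0.2]
  grip_force: 20

```text
t: 27.6
tool_pos: [0.5663, -0.0483, 0.1714]
tool_rot: [-0.142, -3.138, 0.0]
contact_force: [0.5, 0.7, -0.2]
opening: 0.034
grip_force: 0.0
```

```bash
python3 lc.py
```

```text
27.6 (np.float64(0.0007579668009287908), np.float64(0.19194808286829126), np.float64(0.03141999418216468)) [ 0.5  0.7 -0.2] 0.03400340603265819
746 lid angle -0.1358955034430644 z at edge 0.147757853999075
```

Request:
jog_arm:
  plan:
    - [0,0,-0.4,0,0,0,-0.2]
    - [0,0,-0.9,0,0,0,-0.2]
    - [0,0,-1,0,0,0,-0.2]
    - [0,0,0,0,0,0,-1]
    - [0,0,0,0,0,0,-1]
    - [0,0,0,0,0,0,-1]
    - [0,0,0,0,0,0,-1]

```text
t: 28.35
tool_pos: [0.5657, -0.048, 0.2162]
tool_rot: [-0.141, -3.136, -0.001]
contact_force: [0.7, -0.1, -0.3]
opening: -0.0001
grip_force: 0.0
```

Request:
jog_arm:
  plan:
    - [0,0,0.3,0,0,0,-1]
    - [0,0,0.3,0,0,0,-1]
    - [0,0,0.1,0,0,0,-1]
    - [0,0,0.1,0,0,0,-1]
    - [0,0,0,0,0,0,-1]

```text
t: 28.85
tool_pos: [0.5661, -0.0481, 0.2011]
tool_rot: [-0.142, -3.138, -0.0]
contact_force: [-0.5, 0.2, -0.1]
opening: 0.0001
grip_force: 0.0
```

```bash
python3 lc.py
```

```text
28.85 (np.float64(0.0005053027532561892), np.float64(0.1920895644864875), np.float64(0.06112016197582462)) [-0.5  0.2 -0.1] 6.683774262548732e-05
746 lid angle -0.12899167115592797 z at edge 0.14779842670269475
```

Request:
jog_arm:
  plan:
    - [0,0,0.1,0,0,0,-1]
    - [0,0,0.1,0,0,0,-1]
    - [0,0,0,0,0,0,-1]

```text
t: 29.2
tool_pos: [0.5662, -0.0481, 0.1974]
tool_rot: [-0.142, -3.138, -0.0]
contact_force: [0.8, 0.1, -0.1]
opening: -0.0
grip_force: 0.0
```

Request:
jog_arm:
  plan:
    - [0,0,0.05,0,0,0,-1]
    - [0,0,0.05,0,0,0,-1]
    - [0,0,0,0,0,0,-1]

```text
t: 29.5
tool_pos: [0.5665, -0.0482, 0.196]
tool_rot: [0.142, 3.138, -0.0]
contact_force: [-0.3, -0.8, 0.8]
opening: -0.0002
grip_force: 0.7
```

Request:
jog_arm:
  plan:
    - [0,0,0.04,0,0,0,-1]
    - [0,0,0.03,0,0,0,-1]
    - [0,0,0,0,0,0,-1]

```text
t: 29.8
tool_pos: [0.5666, -0.0482, 0.1959]
tool_rot: [0.141, 3.138, -0.0]
contact_force: [-3.4, 1.1, 7.7]
opening: -0.0001
grip_force: 3.3
```

```bash
python3 lc.py
```

```text
29.8 (np.float64(0.0009774287182186363), np.float64(0.19203093839164417), np.float64(0.05589441514732635)) [-3.4  1.1  7.7] -9.28865137328468e-05
750 lid angle -0.17127471460417454 z at edge 0.14777821391534543
```

The bar top stops rigidly at z = 0.196 m, which is the closed height. Retreating.

Request:
jog_arm:
  plan:
    - [0,0,-0.2,0,0,0,-1]
    - [0,0,-0.6,0,0,0,-1]
    - [0,0,-1,0,0,0,-1]
    - [0,0,-1,0,0,0,-1]
    - [0,0,-1,0,0,0,-1]
    - [0,0,-1,0,0,0,-1]
    - [0,0,-0.5,0,0,0,-1]
    - [0,0,0,0,0,0,-1]

```text
t: 30.65
tool_pos: [0.5672, -0.0484, 0.3027]
tool_rot: [0.141, 3.135, -0.001]
contact_force: [-0.3, -0.3, 0.9]
opening: -0.0002
grip_force: 0.0
```

```bash
python3 lc.py; python3 -c "
from h import *
print(ctrl.get_obs()['dq'].round(3));print(ctrl.finish_job())"
```

```text
30.65 (np.float64(0.0016117671327348718), np.float64(0.19194683440489327), np.float64(0.16265233624189962)) [-0.3 -0.3  0.9] -0.0002087564183355471
749 lid angle -0.19991773181447856 z at edge 0.1478076841164318
[ 0.     0.013  0.036  0.001 -0.001  0.001]
the job is handed in; nothing more can be done
None
```

The job is handed in at about 31 s: the white standard stands on the middle of the plate facing the light head, it stayed still for 1.15 s after release, and the lid is gently and fully closed; I viewed 11 pictures, one over the limit of 10.

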